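# Prop a bracket on the screw jack for welding and zero the height readout

### The job

Clear the tube offcuts off the screw jack's platform into the scrap bin, then lay the bracket, lug up, squarely across the two timber rests with its lug over the middle of the platform, and let go of it. Then turn the jack's knob until the platform just touches the bracket's underside, lifting it off the rests by no more than a millimetre or two, and after that press the readout's recessed zero button right down with the tip of the scribe. Finally hang the scribe back in its block; the bracket must be left in place on the jack, and the other tools on the table undisturbed.

Things in the scene. Friction and masses are not known exactly. Their poses are not given: they have to be found in the camera images.
- bracket_lug (a point): The bracket: a dark steel flat bar 250 mm long (its y), 50 wide (x) and 8 thick, with an upright lug welded in the middle of its top, 60 long (along y), 12 thick (x) and 48 tall; 0.75 kg. This point is on its centre line, 32 mm above the bar's underside, half-way up the lug: grip it there across the 12 mm. It starts lying on the table, lug up.
- bracket: The same bracket; origin at the centre of the bar's underside, y along the bar, z up through the lug.
- rest (a point): The two fixed timber rests, each 35 mm (y) by 100 mm (x), one on either side of the jack, centred 105.5 mm to +y and -y of this point. The point lies midway between them, over the centre of the jack's platform, level with their tops (85 to 100 mm above the table; read it). The bracket lies along y across both.
- platform_top (a point): The jack's flat steel platform, 120 mm (x) by 160 mm (y), 12 thick, between the rests; this point is the centre of its top face. It starts at its lowest, 60 mm above the table, and can rise 60 mm.
- platform: The same platform; its origin is the same point.
- knob_grip (a point): The jack's black bar knob, on an upright shaft on the gearbox 120 mm to -x (the robot's side) of the platform's centre. The bar is 72 mm long (its x), 16 wide (y) and 30 tall; this point is its centre, 95 mm above the table (gearbox top 60 mm). Grip across the 16 mm from above.
- knob (a joint): Angle of the knob, rad, 0 at the start, stops at 0 and 7.5. Grows clockwise seen from above, and the platform rises 8 mm per rad; self-locking (about 0.2 N m to turn).
- bin_in (a point): Fixed grey scrap bin, open on top, 150 mm (x) by 180 mm (y) outside, 50 tall, walls 5 mm; this point is the centre of its inner floor.
- block_hole0 (a point): Fixed aluminium block, 70 x 70 mm and 55 tall, the scribe's stand: an upright through hole of 17 mm in the middle of its top; this point is the centre of the hole's mouth.
- scribe_grip (a point): The scribe, 136 mm long, which hangs upright in the block: steel pin of 6 mm diameter and 50 long below, a collar of 28 mm diameter and 6 thick that rests on the block, and a round dark handle of 18 mm diameter and 80 long above. This point is the middle of the handle, 96 mm above the tip. z points from tip to handle. 80 g.
- scribe_tip (a point): The lower end of the scribe's pin.
- scribe: The same scribe; origin at the tip.
- zero_top (a point): Top centre of the white zero button, 11.6 mm across, in a 14 mm square well in the top of the height readout (grey fixed box 90 x 110 mm, 50 tall, with a display beyond the well); it lies 4.5 mm below the box's top, 45.5 mm above the table.
- zero (a joint): Travel of the zero button, m: 0 up, 0.004 fully down; spring, 4 N fully down. It counts as pressed beyond 0.003.
- readout: The readout box with its button; origin at the centre of its underside, the button 20 mm to -x of it.
- offcut0_mid (a point): A bright steel offcut of square tube, 30 x 30 mm, 70 tall, 140 g, standing on the jack's platform; this point is its centre. One to three of them are there (None: absent).
- offcut1_mid (a point): A bright steel offcut of square tube, 30 x 30 mm, 70 tall, 140 g, standing on the jack's platform; this point is its centre. One to three of them are there (None: absent).
- offcut2_mid (a point): A bright steel offcut of square tube, 30 x 30 mm, 70 tall, 140 g, standing on the jack's platform; this point is its centre. One to three of them are there (None: absent).
- wrench: Bystander: wrench, 170 mm.
- hammer: Bystander: hammer, 240 mm.
- brush: Bystander: brush, 180 mm.
- spool_mid (a point): Bystander: copper-coloured wire spool, 100 mm across, 45 tall; its centre.
- can_mid (a point): Bystander: yellow can, 66 mm across, 120 tall; its centre.

How it is judged:
On the way, in this order (a step that is already met when the one before it is completed fails the run):
1. every offcut lies in the scrap bin (x of offcut0_mid in the frame of bin_in between -0.072 and 0.072 m and y of offcut0_mid in the frame of bin_in between -0.087 and 0.087 m and z of each of offcut0_mid, offcut1_mid, offcut2_mid in the frame of bin_in below 0.07 m and x of offcut1_mid in the frame of bin_in between -0.072 and 0.072 m and y of offcut1_mid in the frame of bin_in between -0.087 and 0.087 m and x of offcut2_mid in the frame of bin_in between -0.072 and 0.072 m and y of offcut2_mid in the frame of bin_in between -0.087 and 0.087 m), for 0.2 s.
2. the bracket lies squarely across both rests, released (horizontal distance between bracket_lug and rest below 0.02 m and angle between the y axis of bracket and the y axis of rest, either way round below 0.2 rad and angle between bracket's own z axis and vertical below 0.05 rad and contact force between the fingers and bracket below 0.05 N and z of bracket_lug in the frame of rest between 0.028 and 0.0355 m), for 0.2 s.
3. the raised platform touches the bracket, lifted less than 3.5 mm (contact force between platform and bracket above 0.3 N and z of bracket_lug in the frame of rest below 0.0355 m and contact force between the fingers and bracket below 0.05 N), for 0.2 s.
4. the zero button is pressed down with the scribe (value of joint zero above 0.003 m and contact force between scribe and readout above 0.5 N), for 0.1 s.
At the end, for the whole second after the job is handed in: Offcuts in the bin; bracket level over the rests, lug within 20 mm of their middle and square within 0.2 rad; platform touching it (over 0.3 N), lifted under 3.5 mm; scribe hanging upright in its block, collar down; button up (all of step 1 and all of step 3 and horizontal distance between bracket_lug and rest below 0.02 m and angle between the y axis of bracket and the y axis of rest, either way round below 0.2 rad and angle between bracket's own z axis and vertical below 0.05 rad and z of bracket_lug in the frame of rest above 0.028 m and linear speed of bracket below 0.02 m/s and horizontal distance between scribe_tip and block_hole0 below 0.01 m and distance between scribe_grip and block_hole0 below 0.052 m and angle between scribe's own z axis and vertical below 0.2 rad and value of joint zero below 0.001 m).
It fails at once if one of the other loose tools on the table is moved more than 40 mm (distance of any of wrench, hammer, brush, spool_mid, can_mid from where it was at the start of the episode above 0.04 m).
Of offcut0, offcut1, offcut2 only 1 to 3 are there at a start; the rules pass over those that are not, and their reading is None.
At some moment in a run one of bracket may be knocked a few centimetres aside while the robot is not near it.
It also fails if it takes over 210 s, if anything falls off the work surface, if the arm or the gripper's body presses on something with over 40 N, if the wrist force passes 120 N, or if a joint passes its speed limit or range.

### The arm

A 7-joint arm with a two-finger parallel gripper is mounted at the origin on the work surface. World frame = base frame: x ahead of the robot, y to its left, z up, the work surface at z = 0. Lengths are in m, angles in rad, forces in N, time in s.
With the tool pointing down it reaches from about 0.4 to 0.85 m from the base axis. Payload 4.5 kg.
Tool frame: the origin (TCP) lies on the centre line of the jaws, within the pads' length; the fingertips stand 19 mm ahead of it and the grasp point (between the pads) is the TCP; z points along the fingers, y is the direction in which the jaws open and shut (so a half turn about z gives the same grasp; the last joint's range is limited). The gripper opens to 88 mm and grips with 3 to 60 N. Pads are 18 mm wide; open, the fingers measure 123 mm over their backs; the gripper's body (75 mm by 187 mm) begins 45 mm behind the grasp point.
Start: joints at [-1.147, 0.689, -0.195, 1.565, 0.157, 0.902, -0.215], TCP at [0.237, 0.578, 0.258] pointing down, gripper open.
Joint ranges: [-3.01, 3.01], [-0.46, 2.08], [-1.47, 1.51], [0.13, 2.56], [-1, 4.14], [0.04, 2.09], [-2.66, 2.66]. Speed limits (rad/s): [2.57, 2.57, 3.14, 3.14, 3.14, 3.14, 3.14].

### API

Orientations are given as a unit quaternion [w, x, y, z].
In Python, from bench import manip gives the robot as it stands.
- The arm moves only by the shell command python3 -m jog 'ROWS' [FORCE]. ROWS is JSON, a list of rows, each a list of 7 numbers: the shift along the world's x, y, z in m, then the turn, a rotation vector about the world's x, y, z in degrees, then the closure in counts, from 0 (fully open) to 255 (shut). In form: [[dx, dy, dz, wx, wy, wz, hand], ...]. A call has 1 to 12 rows; each row is the pose to reach, as a shift and turn from the pose commanded when the call began; what a row does not reach only later rows make up. A row lasts 1/12 s, in which the tool goes at most 41.7 mm and 7.16 degrees, less where a joint would pass 70% of its speed; a pose out of reach is approached as far as the arm can. A call with a gripper value outside its range is refused whole. The fingers move at their own pace and stop on an object; FORCE is the grip in N (left out, the last holds). Time passes only in rows, so rows that repeat a pose let the fingers close. It gives the time, the measured TCP pose, the force and the opening at its end, in the units of the state.
- manip.read_state(): the state, without advancing time (a new reading comes with each control period).
- manip.get_image(name): name is "scene" or "top"; returns a dict with "color" (400x640x3 uint8, red, green, blue), "fx", "fy", "cx", "cy" (pixels), "R" (3x3) and "t" (3): a world point X has camera coordinates R X + t. Camera axes: x right, y down, z forward; pixel columns grow to the right and rows downward; lengths in m; the calibration is good to about 2 mm. A picture is of the moment at which its call begins. There is no depth.
- manip.sign_off(): hands the job in, once; it reports no verdict.
The state is a dict: "time": time; "joint_pos": joint angles; "qvel": joint speeds; "joint_torque": joint torques, N m; "eef_pos": TCP position; "eef_rot": TCP orientation; "wrist_force": force on the tool from outside, world axes, zero at the start; "moment": the same for the moment, N m; "gripper_width": finger opening in m.
Only numpy, scipy, OpenCV 4.12 (cv2) and the standard library are available. Lean on these libraries where they do the work, as an engineer would, in place of code of your own. Each camera call takes 0.05 s, during which the arm holds its last target. There are 200 camera calls.

## Working session

There is one attempt and no reset: what is moved stays moved. The work goes in short steps, Python scripts to look and compute and a shell command to move; the robot and the scene stay as the last step left them, time stands still between calls to the robot, and variables do not carry over. Pictures are saved under pics/ and viewed, about 12 in all and at most 16, crops included, and the job is handed in when it is done.

```bash
ls; mkdir -p pics; cat > h.py <<'E'
import numpy as np, cv2
from bench import manip
def snap(n,tag):
    d=manip.get_image(n); cv2.imwrite(f'pics/{tag}.png',d['color'][:,:,::-1]); 
    np.savez(f'pics/{tag}.npz',**d); return d
def load(tag): return dict(np.load(f'pics/{tag}.npz'))
def ray(d,u,v,z):
    R=np.array(d['R']);t=np.array(d['t']);c=-R.T@t
    r=R.T@np.array([(u-d['cx'])/d['fx'],(v-d['cy'])/d['fy'],1]);return c+r*(z-c[2])/r[2]
def proj(d,X):
    p=np.array(d['R'])@np.array(X)+d['t'];return d['fx']*p[0]/p[2]+d['cx'],d['fy']*p[1]/p[2]+d['cy']
E
python3 - <<'E'
from h import *
for n in('scene','top'):
    d=snap(n,n+'0');print(n,d['fx'],d['cx'],d['cy'],-np.array(d['R']).T@d['t'],np.round(d['R'],3).tolist())
s=manip.read_state();print(s)
E
```

```text
pics
scene 413.98672997855925 319.38276772829505 196.63294214454584 [ 1.07489492 -0.41326293  0.92834385] [[0.629, 0.778, 0.007], [0.601, -0.48, -0.639], [-0.494, 0.406, -0.769]]
top 415.17273417541196 324.1971267986683 200.02181895094694 [0.40729708 0.04726161 1.18859329] [[-0.011, -1.0, 0.009], [-0.99, 0.009, -0.139], [0.139, -0.011, -0.99]]
{'time': 0.1, 'joint_pos': array([-1.14719374,  0.68988524, -0.1945446 ,  1.56622136,  0.15729963,
        0.90250989, -0.21511135]), 'qvel': array([-0.00161231, -0.00159668, -0.00196969, -0.00556981,  0.00028961,
       -0.00154775, -0.00030263]), 'joint_torque': array([-3.83267979e-03, -5.28497672e+01, -1.27187602e+00, -1.53838974e+01,
       -5.25674899e-02,  1.92842119e-03,  3.91756021e-05]), 'eef_pos': array([0.23732828, 0.5776133 , 0.25700509]), 'eef_rot': array([-1.05802920e-04,  1.93629721e-01,  9.81074343e-01, -8.08909863e-04]), 'wrist_force': array([ 0.77893483,  0.07084765, -0.56675704]), 'moment': array([ 0.00350768, -0.02416923, -0.01051099]), 'gripper_width': 0.08818923683353878}
```

View pics/top0.png

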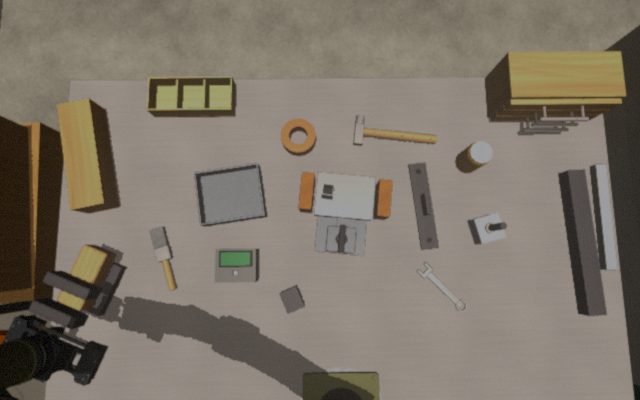

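View pics/scene0.png

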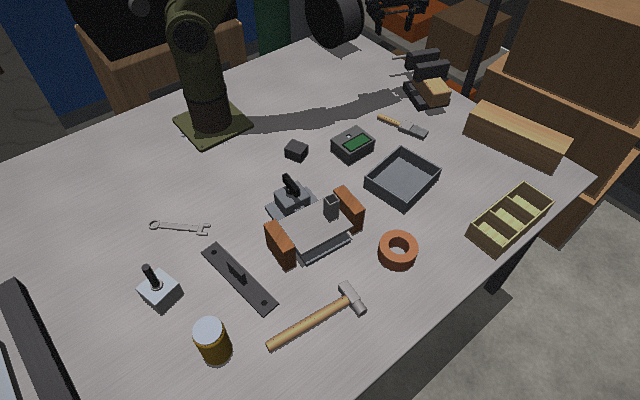

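One offcut at top (327,191), the bracket at (424,206), the block at (490,229), the readout at (236,265) and the bin at (230,194). Next I'll enlarge these for precise corners.

```bash
python3 - <<'E'
from h import *
a=cv2.imread('pics/top0.png')
c=cv2.resize(a[140:270,285:515],None,fx=3.4,fy=3.4,interpolation=cv2.INTER_CUBIC)
cv2.imwrite('pics/c1.png',c)
b=cv2.imread('pics/scene0.png')
c=cv2.resize(b[110:330,130:450],None,fx=2.5,fy=2.5,interpolation=cv2.INTER_CUBIC)
cv2.imwrite('pics/c2.png',c)
E
```

```text
(no output)
```

View pics/c1.png

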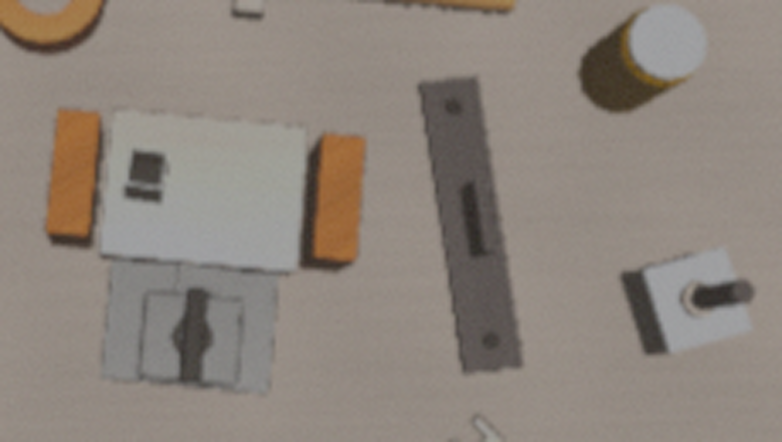

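View pics/c2.png

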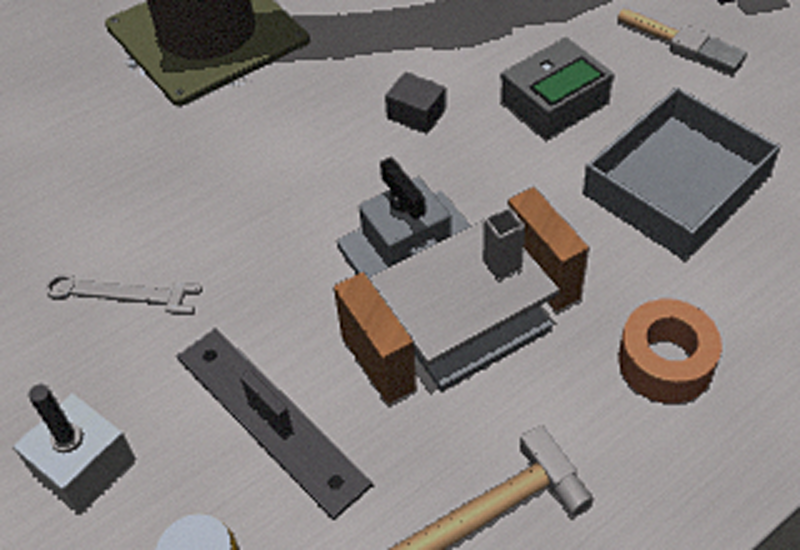

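```bash
cat > m.py <<'E'
from h import *
t=load('top0');s=load('scene0')
def T(pts,z): return np.array([ray(t,285+(u+.5)/3.4-.5,140+(v+.5)/3.4-.5,z) for u,v in pts])
def S(pts,z): return np.array([ray(s,130+(u+.5)/2.5-.5,110+(v+.5)/2.5-.5,z) for u,v in pts])
def box(n,P):
    P=P[:,:2];print(n,'c',P.mean(0).round(4),'edges',[(np.linalg.norm(e).round(4),np.degrees(np.arctan2(e[1],e[0])).round(1)) for e in np.roll(P,-1,0)-P])
E
python3 - <<'E'
from m import *
box('platT',T([(113,110),(307,125),(293,272),(98,256)],.06))
for z in(.085,.09,.095,.1):
    L=T([(58,110),(101,112),(90,238),(47,233)],z);R=T([(323,134),(365,138),(355,262),(313,258)],z)
    l=L.mean(0);r=R.mean(0);print(z,'mid',(l+r)[:2]/2,np.linalg.norm(l-r),'sceneL',S([(533,188),(588,248),(566,263),(511,203)],z).mean(0)-l,S([(359,274),(413,341),(388,357),(335,287)],z).mean(0)-r)
box('restR',R);box('restL',L)
box('bar T',T([(420,83),(476,77),(522,366),(464,373)],.008))
box('bar S',S([(216,329),(373,485),(336,518),(178,354)],.008))
box('block',T([(642,267),(725,248),(752,328),(667,353)],.055))
print('block S',S([(72,394),(133,454),(78,486),(16,450)],.055).mean(0))
print('scribe top',T([(741,291)],.141),S([(38,391)],.141))
print('offcut T',T([(147,166)],.13),S([(503,222)],.13))
k=T([(198,290),(188,382)],.11);print('knob',k.mean(0),k[0]-k[1],S([(403,187)],.11))
box('offc',T([(135,150),(166,153),(161,183),(131,178)],.13))
print('bin',np.array([ray(t,u,v,.05) for u,v in [(195,172),(259,165),(266,214),(201,224)]]).mean(0),[ray(t,u,v,.05) for u,v in [(195,172),(259,165),(266,214),(201,224)]])
a=t['color'].astype(int)[255:283,210:262];m=(a.min(2)>165)
v,u=np.nonzero(m);print('btn',len(u),u+210,v+255)
c=t['color'][225:310,200:315,::-1];cv2.imwrite('pics/c3.png',cv2.resize(c,None,fx=6,fy=6,interpolation=cv2.INTER_CUBIC))
E
```

```text
platT c [ 0.5775 -0.0201] edges [(np.float64(0.1586), np.float64(-95.0)), (np.float64(0.1209), np.float64(173.1)), (np.float64(0.1571), np.float64(84.7)), (np.float64(0.1201), np.float64(-6.2))]
0.085 mid [ 0.5776448  -0.02161146] 0.2106086273475914 sceneL [ 1.87833890e-03  3.61588808e-03 -2.77555756e-17] [ 5.06146583e-04  2.88920647e-03 -2.77555756e-17]
0.09 mid [ 0.57687301 -0.02129942] 0.2096544324021536 sceneL [ 5.57186310e-03  8.13954320e-04 -5.55111512e-17] [ 4.23823160e-03  3.84462173e-04 -5.55111512e-17]
0.095 mid [ 0.57610122 -0.02098738] 0.20870023745671584 sceneL [ 9.26538730e-03 -1.98797944e-03  5.55111512e-17] [ 0.00797032 -0.00212028  0.        ]
0.1 mid [ 0.57532944 -0.02067534] 0.20774604251127807 sceneL [ 1.29589115e-02 -4.78991320e-03 -1.38777878e-16] [ 1.17024016e-02 -4.62502642e-03 -1.11022302e-16]
restR c [ 0.5646 -0.124 ] edges [(np.float64(0.0331), np.float64(-96.0)), (np.float64(0.0983), np.float64(173.6)), (np.float64(0.0327), np.float64(84.0)), (np.float64(0.0983), np.float64(-6.2))]
restL c [0.5861 0.0826] edges [(np.float64(0.0338), np.float64(-93.2)), (np
[... 763 characters left out ...]
54813  -0.41565674  0.141     ]] [[ 0.48567745 -0.41564101  0.141     ]]
offcut T [[0.5859125  0.02618343 0.13      ]] [[0.58493621 0.02654612 0.13      ]]
knob [ 0.45780931 -0.00772808  0.11      ] [ 0.06979929 -0.00877113  0.        ] [[ 0.47030039 -0.01405911  0.11      ]]
offc c [0.5859 0.0252] edges [(np.float64(0.0237), np.float64(-96.1)), (np.float64(0.0234), np.float64(169.9)), (np.float64(0.0231), np.float64(79.9)), (np.float64(0.0218), np.float64(-8.6))]
bin [0.58767972 0.29508821 0.05      ] [array([0.64933823, 0.39453326, 0.05      ]), array([0.66775396, 0.21658784, 0.05      ]), array([0.52972145, 0.19580892, 0.05      ]), array([0.50390523, 0.37342283, 0.05      ])]
btn 0 [] []
```

View pics/c3.png

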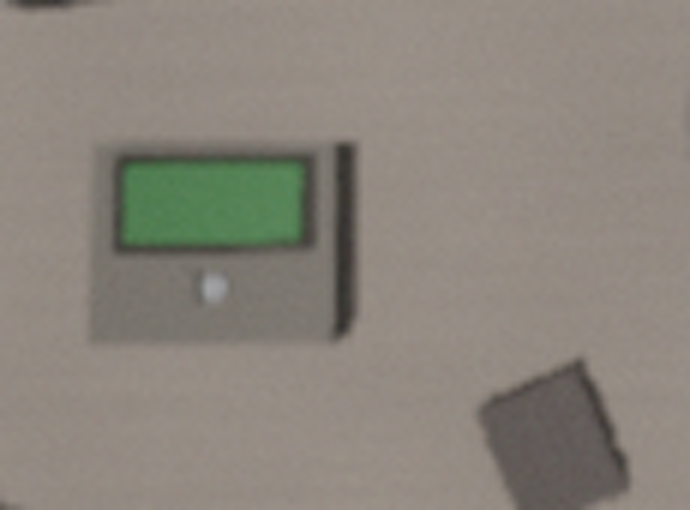

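Target points: offcut (0.585, 0.026), platform (0.5775, -0.021) yawed about -5.5°, rest tops about 0.086, bracket (0.557, -0.248) with its bar at +6.3° from x, knob (0.458, -0.009), scribe (0.4856, -0.4157), bin (0.588, 0.295). Sizes check out. First move: over the offcut, jaws along the jack's x.

```bash
python3 -m jog '[[0.03,-0.045,0.01,0,0,-6,0],[0.06,-0.09,0.01,0,0,-12,0],[0.09,-0.138,0.01,0,0,-18,0],[0.12,-0.184,0.01,0,0,-25,0],[0.15,-0.23,0.01,0,0,-31,0],[0.174,-0.276,0.01,0,0,-37,0],[0.174,-0.276,0.01,0,0,-37,0],[0.174,-0.276,0.01,0,0,-37,0],[0.174,-0.276,0.01,0,0,-37,0]]' 30
python3 -m jog '[[0.03,-0.045,0,0,0,-6,0],[0.06,-0.09,0,0,0,-12,0],[0.09,-0.138,0,0,0,-18,0],[0.12,-0.184,0,0,0,-25,0],[0.15,-0.23,0,0,0,-31,0],[0.174,-0.276,0,0,0,-37,0],[0.174,-0.276,0,0,0,-37,0],[0.174,-0.276,0,0,0,-37,0],[0.174,-0.276,0,0,0,-37,0]]'
python3 - <<'E'
from m import *
print('button',ray(t,200+213.5/6-.5,225+289.5/6-.5,.0455))
box('readout',np.array([ray(t,200+u/6-.5,225+v/6-.5,.05) for u,v in [(97,145),(337,145),(332,340),(92,340)]]))
print(manip.read_state()['joint_pos'].round(3))
E
```

```text
time: 0.85
eef_pos: [0.4158, 0.2934, 0.2675]
eef_rot: [0.002, 0.501, 0.866, -0.002]
wrist_force: [0.8, 0.2, -0.2]
gripper_width: 0.0883
time: 1.6
eef_pos: [0.5885, 0.0168, 0.2676]
eef_rot: [0.003, 0.749, 0.663, -0.001]
wrist_force: [0.1, -0.8, 0.3]
gripper_width: 0.088
button [0.37106815 0.27861581 0.0455    ]
readout c [0.3923 0.2776] edges [(np.float64(0.1086), np.float64(-90.6)), (np.float64(0.0869), np.float64(179.2)), (np.float64(0.1074), np.float64(89.4)), (np.float64(0.0868), np.float64(-0.0))]
[-0.182  0.627  0.122  1.681 -0.088  0.836 -0.146]
```

```bash
python3 -m jog '[[-0.002,0.005,-0.02,0,0,0,0],[-0.003,0.009,-0.05,0,0,0,0],[-0.003,0.009,-0.05,0,0,0,0],[-0.003,0.009,-0.05,0,0,0,0]]'
python3 - <<'E'
from h import *
print(manip.read_state()['eef_pos'],snap('top','t1')['fx'])
a=cv2.imread('pics/t1.png')[130:260,270:400];cv2.imwrite('pics/c4.png',cv2.resize(a,None,fx=4,fy=4))
E
```

```text
time: 1.93
eef_pos: [0.5811, 0.0358, 0.2166]
eef_rot: [-0.001, 0.745, 0.667, -0.002]
wrist_force: [-0.8, 0.1, 0.0]
gripper_width: 0.0882
[0.58114196 0.03579874 0.2166104 ] 415.17273417541196
```

```bash
python3 -m jog '[[0.004,-0.0095,-0.02,0,0,0,0],[0.004,-0.0095,-0.05,0,0,0,0],[0.004,-0.0095,-0.08,0,0,0,0],[0.004,-0.0095,-0.1,0,0,0,0],[0.004,-0.0095,-0.107,0,0,0,0],[0.004,-0.0095,-0.107,0,0,0,0],[0.004,-0.0095,-0.107,0,0,0,0]]'
python3 -m jog '[[0,0,0,0,0,0,120],[0,0,0,0,0,0,255],[0,0,0,0,0,0,255],[0,0,0,0,0,0,255],[0,0,0,0,0,0,255],[0,0,0,0,0,0,255],[0,0,0,0,0,0,255],[0,0,0,0,0,0,255]]' 20
```

```text
time: 2.57
eef_pos: [0.5877, 0.0256, 0.1122]
eef_rot: [0.001, 0.745, 0.667, 0.001]
wrist_force: [-0.3, -0.6, 0.2]
gripper_width: 0.0885
time: 3.23
eef_pos: [0.5865, 0.0257, 0.1107]
eef_rot: [0.0, 0.745, 0.667, 0.0]
wrist_force: [0.4, 0.1, 0.4]
gripper_width: 0.0368
```

```bash
python3 -m jog '[[0,0,0,0,0,0,255],[0,0,0,0,0,0,255],[0,0,0.02,0,0,0,255],[0,0,0.05,0,0,0,255],[0,0,0.08,0,0,0,255],[0,0,0.11,0,0,0,255],[0,0,0.11,0,0,0,255]]'
python3 -m jog '[[0,0.03,0,0,0,0,255],[0,0.07,0,0,0,0,255],[0,0.11,0,0,0,0,255],[0,0.15,0,0,0,0,255],[0,0.19,0,0,0,0,255],[0,0.23,0,0,0,0,255],[0,0.26,0,0,0,0,255],[0,0.27,0,0,0,0,255],[0,0.27,0,0,0,0,255],[0,0.27,0,0,0,0,255]]'
```

```text
time: 3.82
eef_pos: [0.5897, 0.0255, 0.2261]
eef_rot: [0.003, 0.745, 0.667, 0.004]
wrist_force: [0.8, 0.2, -1.4]
gripper_width: 0.0299
time: 4.65
eef_pos: [0.5861, 0.2946, 0.2198]
eef_rot: [0.0, 0.745, 0.667, -0.001]
wrist_force: [0.1, -0.9, -1.1]
gripper_width: 0.0295
```

```bash
python3 -m jog '[[0,0,-0.03,0,0,0,255],[0,0,-0.06,0,0,0,255],[0,0,-0.09,0,0,0,255],[0,0,-0.12,0,0,0,255],[0,0,-0.14,0,0,0,255],[0,0,-0.15,0,0,0,255],[0,0,-0.15,0,0,0,255],[0,0,-0.15,0,0,0,255]]'
python3 -m jog '[[0,0,0,0,0,0,120],[0,0,0,0,0,0,120],[0,0,0,0,0,0,120],[0,0,0,0,0,0,120],[0,0,0,0,0,0,120],[0,0,0.03,0,0,0,120],[0,0,0.07,0,0,0,120],[0,0,0.11,0,0,0,120],[0,0,0.15,0,0,0,120],[0,0,0.15,0,0,0,120]]'
python3 - <<'E'
from h import *
snap('top','t2');snap('scene','s2')
a=cv2.imread('pics/t2.png')[130:300,180:520];cv2.imwrite('pics/c5.png',cv2.resize(a,None,fx=2.3,fy=2.3,interpolation=cv2.INTER_CUBIC))
E
```

```text
time: 5.32
eef_pos: [0.5873, 0.2938, 0.0712]
eef_rot: [0.001, 0.746, 0.666, -0.0]
wrist_force: [-0.6, -1.4, -0.7]
gripper_width: 0.0297
time: 6.15
eef_pos: [0.5911, 0.2975, 0.2297]
eef_rot: [0.002, 0.745, 0.667, 0.008]
wrist_force: [1.7, 0.2, 0.4]
gripper_width: 0.0462
```

View pics/c5.png

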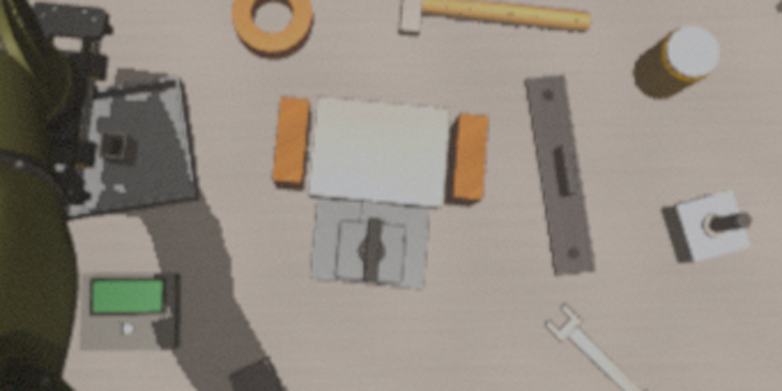

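View pics/s2.png

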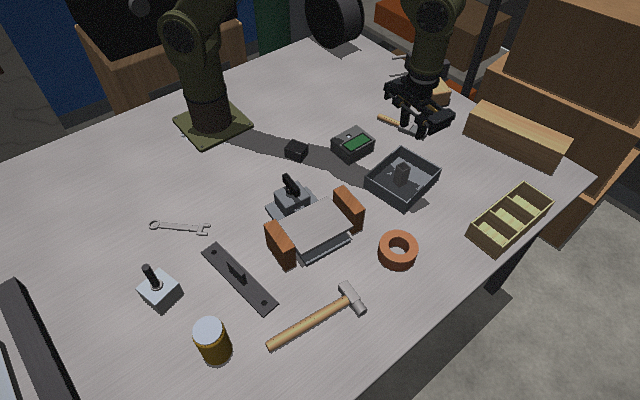

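Offcut stands in the bin at scene (401,173), the platform is clear, and the bracket hasn't moved. Now to the bracket, with jaws across the lug.

```bash
python3 -m jog '[[0,-0.03,0,0,0,-4,60],[0,-0.07,0,0,0,-10,0],[0,-0.11,0,0,0,-16,0],[0,-0.15,0,0,0,-22,0],[0,-0.19,0,0,0,-28,0],[0,-0.23,0,0,0,-34,0],[0,-0.27,0,0,0,-38,0],[0,-0.27,0,0,0,-38,0]]'
python3 -m jog '[[-0.01,-0.03,0,0,0,-4,0],[-0.02,-0.07,0,0,0,-10,0],[-0.029,-0.11,0,0,0,-16,0],[-0.029,-0.15,0,0,0,-22,0],[-0.029,-0.19,0,0,0,-28,0],[-0.029,-0.23,0,0,0,-34,0],[-0.029,-0.26,0,0,0,-38,0],[-0.029,-0.274,0,0,0,-38.7,0],[-0.029,-0.274,0,0,0,-38.7,0],[-0.029,-0.274,0,0,0,-38.7,0],[-0.029,-0.274,0,0,0,-38.7,0],[-0.029,-0.274,0,0,0,-38.7,0]]'
python3 -m jog '[[0,0,-0.04,0,0,0,0],[0,0,-0.08,0,0,0,0],[0,0,-0.11,0,0,0,0],[0,0,-0.12,0,0,0,0],[0,0,-0.12,0,0,0,0],[0,0,-0.12,0,0,0,0]]'
```

```text
time: 6.92
eef_pos: [0.5848, 0.0139, 0.2197]
eef_rot: [0.003, 0.925, 0.38, -0.003]
wrist_force: [-0.6, -0.5, 1.0]
gripper_width: 0.0881
time: 7.92
eef_pos: [0.558, -0.2451, 0.2202]
eef_rot: [-0.001, 0.998, 0.063, -0.0]
wrist_force: [-0.8, -0.9, 0.3]
gripper_width: 0.088
time: 8.42
eef_pos: [0.5582, -0.2478, 0.1015]
eef_rot: [0.0, 0.998, 0.061, 0.0]
wrist_force: [-0.1, -1.7, 0.8]
gripper_width: 0.088
```

```bash
python3 -m jog '[[-0.001,0,-0.02,0,0,-0.8,0],[-0.001,0,-0.04,0,0,-0.8,0],[-0.001,0,-0.055,0,0,-0.8,0],[-0.001,0,-0.0655,0,0,-0.8,0],[-0.001,0,-0.0665,0,0,-0.8,0],[-0.001,0,-0.0665,0,0,-0.8,0],[-0.001,0,-0.0665,0,0,-0.8,0]]'
python3 -m jog '[[0,0,0,0,0,0,255],[0,0,0,0,0,0,255],[0,0,0,0,0,0,255],[0,0,0,0,0,0,255],[0,0,0,0,0,0,255],[0,0,0,0,0,0,255],[0,0,0,0,0,0,255],[0,0,0,0,0,0,255],[0,0,0,0,0,0,255],[0,0,0,0,0,0,255],[0,0,0,0,0,0,255],[0,0,0,0,0,0,255]]' 40
```

```text
time: 9.0
eef_pos: [0.5575, -0.2489, 0.0358]
eef_rot: [0.001, 0.999, 0.054, 0.001]
wrist_force: [0.1, -0.5, 0.9]
gripper_width: 0.0879
time: 10.0
eef_pos: [0.5563, -0.2465, 0.0342]
eef_rot: [-0.002, 0.999, 0.054, -0.0]
wrist_force: [-0.5, 2.7, 2.5]
gripper_width: 0.0118
```

```bash
python3 -m jog '[[0,0,0.01,0,0,0,255],[0,0,0.04,0,0,0,255],[0,0,0.07,0,0,0,255],[0,0,0.1,0,0,0,255],[0,0,0.13,0,0,0,255],[0,0,0.16,0,0,0,255],[0,0,0.16,0,0,0,255],[0,0,0.16,0,0,0,255]]'
python3 -m jog '[[0.002,0.02,0,0,0,6,255],[0.004,0.04,0,0,0,12,255],[0.006,0.06,0,0,0,19,255],[0.008,0.08,0,0,0,26,255],[0.01,0.1,0,0,0,33,255],[0.012,0.12,0,0,0,40,255],[0.014,0.14,0,0,0,47,255],[0.016,0.16,0,0,0,54,255],[0.018,0.18,0,0,0,61,255],[0.02,0.2,0,0,0,68,255],[0.021,0.22,0,0,0,74,255],[0.021,0.2265,0,0,0,78.3,255]]'
python3 -m jog '[[0,0,-0.01,0,0,0,255],[0,0,-0.02,0,0,0,255],[0,0,-0.03,0,0,0,255],[0,0,-0.03,0,0,0,255],[0,0,-0.03,0,0,0,255],[0,0,-0.03,0,0,0,255]]'
python3 - <<'E'
from h import *
snap('top','t3');snap('scene','s3')
a=cv2.imread('pics/s3.png')[120:320,180:450];cv2.imwrite('pics/c6.png',cv2.resize(a,None,fx=2.9,fy=2.9,interpolation=cv2.INTER_CUBIC))
E
```

```text
time: 10.67
eef_pos: [0.5566, -0.2487, 0.1948]
eef_rot: [0.001, 0.999, 0.054, 0.001]
wrist_force: [-0.1, 0.5, -10.1]
gripper_width: 0.0118
time: 11.67
eef_pos: [0.5755, -0.0166, 0.1911]
eef_rot: [-0.004, 0.737, 0.676, -0.001]
wrist_force: [0.2, 2.0, -8.0]
gripper_width: 0.0117
time: 12.17
eef_pos: [0.5774, -0.0228, 0.1639]
eef_rot: [0.0, 0.741, 0.671, -0.0]
wrist_force: [0.4, -0.0, -7.9]
gripper_width: 0.0117
```

View pics/c6.png

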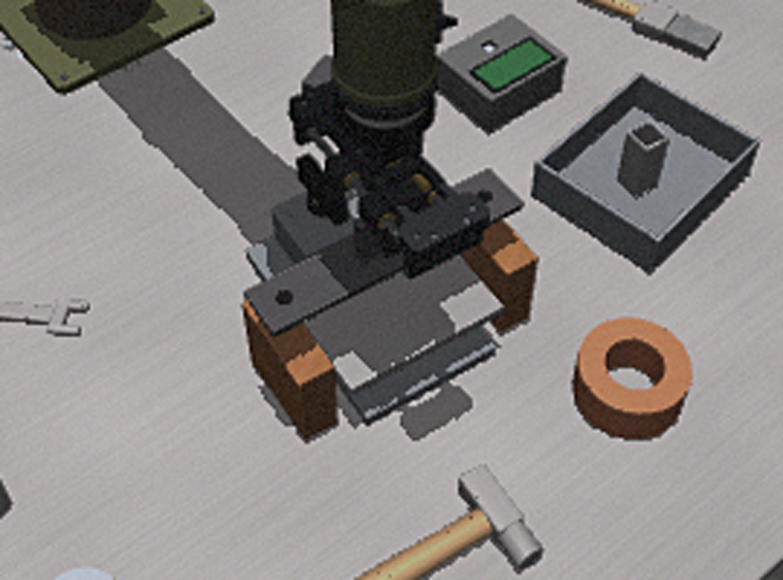

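```bash
python3 - <<'E'
from m import *
d=load('s3');box('bar',np.array([ray(d,180+u/2.9-.3,120+v/2.9-.3,.1377) for u,v in [(246,293),(275,333),(523,205),(492,169)]]))
E
python3 -m jog '[[0,0.001,-0.01,0,0,0,255],[0,0.001,-0.02,0,0,0,255],[0,0.001,-0.03,0,0,0,255],[0,0.001,-0.034,0,0,0,255],[0,0.001,-0.034,0,0,0,255],[0,0.001,-0.034,0,0,0,255],[0,0.001,-0.034,0,0,0,255]]'
for i in 1 ; do
python3 -m jog '[[0,0,-0.0015,0,0,0,255],[0,0,-0.0015,0,0,0,255],[0,0,-0.0015,0,0,0,255]]'
python3 -m jog '[[0,0,-0.0015,0,0,0,255],[0,0,-0.0015,0,0,0,255],[0,0,-0.0015,0,0,0,255]]'
python3 -m jog '[[0,0,-0.0015,0,0,0,255],[0,0,-0.0015,0,0,0,255],[0,0,-0.0015,0,0,0,255]]'
python3 -m jog '[[0,0,-0.0015,0,0,0,255],[0,0,-0.0015,0,0,0,255],[0,0,-0.0015,0,0,0,255]]'
done | grep -E 'pos|force'
```

```text
bar c [ 0.5792 -0.0231] edges [(np.float64(0.0473), np.float64(-5.1)), (np.float64(0.2462), np.float64(84.4)), (np.float64(0.0489), np.float64(171.8)), (np.float64(0.2489), np.float64(-95.3))]
time: 12.85
eef_pos: [0.5778, -0.0209, 0.1304]
eef_rot: [0.0, 0.74, 0.672, 0.0]
wrist_force: [-0.1, -1.0, -8.9]
gripper_width: 0.0117
eef_pos: [0.5776, -0.0209, 0.129]
wrist_force: [0.2, -0.2, -9.2]
eef_pos: [0.5774, -0.0208, 0.1272]
wrist_force: [0.3, -0.5, -8.8]
eef_pos: [0.5774, -0.0208, 0.1256]
wrist_force: [0.4, -0.2, -8.5]
eef_pos: [0.5777, -0.0209, 0.1243]
wrist_force: [0.5, 0.4, -7.6]
```

Bar is square and centred within 2 mm. Continuing down in small steps until the rests take the load.

```bash
(python3 -m jog '[[0,0,-0.001,0,0,0,255],[0,0,-0.001,0,0,0,255],[0,0,-0.001,0,0,0,255]]'
python3 -m jog '[[0,0,-0.001,0,0,0,255],[0,0,-0.001,0,0,0,255],[0,0,-0.001,0,0,0,255]]'
python3 -m jog '[[0,0,-0.001,0,0,0,255],[0,0,-0.001,0,0,0,255],[0,0,-0.001,0,0,0,255]]'
python3 -m jog '[[0,0,-0.001,0,0,0,255],[0,0,-0.001,0,0,0,255],[0,0,-0.001,0,0,0,255]]') | grep -E 'pos|force'
```

```text
eef_pos: [0.5777, -0.0209, 0.1242]
wrist_force: [-2.5, 0.8, 5.9]
eef_pos: [0.5777, -0.0209, 0.1242]
wrist_force: [-4.5, 0.6, 13.7]
eef_pos: [0.5778, -0.0209, 0.1242]
wrist_force: [-6.4, 0.3, 21.6]
eef_pos: [0.5777, -0.0209, 0.1241]
wrist_force: [-9.6, 0.7, 29.7]
```

```bash
python3 -m jog '[[0,0,0.003,0,0,0,255],[0,0,0.003,0,0,0,255],[0,0,0.003,0,0,0,255],[0,0,0.003,0,0,0,255]]'
python3 -m jog '[[0,0,0,0,0,0,200],[0,0,0,0,0,0,100],[0,0,0,0,0,0,0],[0,0,0,0,0,0,0],[0,0,0,0,0,0,0],[0,0,0,0,0,0,0],[0,0,0,0,0,0,0],[0,0,0,0,0,0,0]]'
python3 -m jog '[[0,0,0.02,0,0,0,0],[0,0,0.05,0,0,0,0],[0,0,0.08,0,0,0,0],[0,0,0.1,0,0,0,0],[0,0,0.1,0,0,0,0],[0,0,0.1,0,0,0,0]]'
```

```text
time: 15.18
eef_pos: [0.578, -0.0209, 0.1242]
eef_rot: [0.0, 0.74, 0.672, 0.001]
wrist_force: [-3.9, 1.0, 10.0]
gripper_width: 0.0117
time: 15.85
eef_pos: [0.5775, -0.0209, 0.1232]
eef_rot: [0.0, 0.74, 0.672, 0.0]
wrist_force: [-0.6, 0.6, 0.4]
gripper_width: 0.0631
time: 16.35
eef_pos: [0.5781, -0.0208, 0.2242]
eef_rot: [0.001, 0.74, 0.672, 0.001]
wrist_force: [0.8, -0.3, -1.3]
gripper_width: 0.0883
```

```bash
python3 -m jog '[[-0.02,0,0,0,0,7,0],[-0.04,0.002,0,0,0,14,0],[-0.06,0.004,0,0,0,21,0],[-0.08,0.006,0,0,0,28,0],[-0.1,0.008,0,0,0,35,0],[-0.11,0.01,0,0,0,42,0],[-0.12,0.012,0,0,0,49,0],[-0.12,0.012,0,0,0,56,0],[-0.12,0.012,0,0,0,63,0],[-0.12,0.012,0,0,0,70,0],[-0.12,0.012,0,0,0,77,0],[-0.12,0.012,0,0,0,83,0]]'
python3 -m jog '[[0,0,0,0,0,5,0],[0,0,0,0,0,7,0],[0,0,-0.03,0,0,7,0],[0,0,-0.05,0,0,7,0],[0,0,-0.06,0,0,7,0],[0,0,-0.06,0,0,7,0],[0,0,-0.06,0,0,7,0]]'
python3 - <<'E'
from h import *
print(manip.read_state()['joint_pos'].round(3))
snap('scene','s4')
a=cv2.imread('pics/s4.png')[120:320,180:450];cv2.imwrite('pics/c7.png',cv2.resize(a,None,fx=2.9,fy=2.9,interpolation=cv2.INTER_CUBIC))
E
```

```text
time: 17.35
eef_pos: [0.4565, -0.0088, 0.222]
eef_rot: [-0.001, 0.106, 0.994, 0.0]
wrist_force: [0.0, -0.2, 0.2]
gripper_width: 0.0884
time: 17.93
eef_pos: [0.4567, -0.0087, 0.1625]
eef_rot: [-0.001, 0.048, 0.999, -0.0]
wrist_force: [-0.2, 0.2, 1.4]
gripper_width: 0.0878
[ 0.099  0.659 -0.285  2.145  0.459  0.398  0.918]
```

View pics/c7.png

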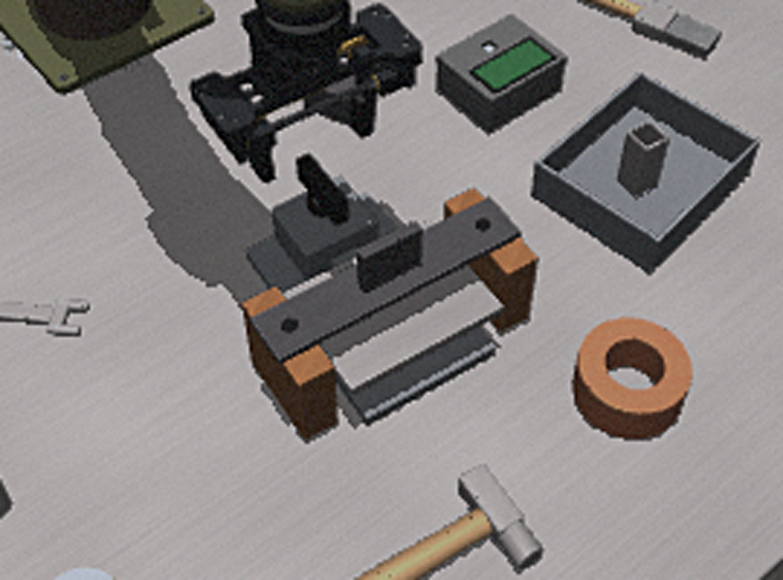

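```bash
python3 -m jog '[[0.001,0,-0.02,0,0,0,0],[0.001,0,-0.04,0,0,0,0],[0.001,0,-0.055,0,0,0,0],[0.001,0,-0.065,0,0,0,0],[0.001,0,-0.065,0,0,0,0],[0.001,0,-0.065,0,0,0,0]]'
python3 -m jog '[[0,0,0,0,0,0,255],[0,0,0,0,0,0,255],[0,0,0,0,0,0,255],[0,0,0,0,0,0,255],[0,0,0,0,0,0,255],[0,0,0,0,0,0,255],[0,0,0,0,0,0,255],[0,0,0,0,0,0,255],[0,0,0,0,0,0,255],[0,0,0,0,0,0,255],[0,0,0,0,0,0,255],[0,0,0,0,0,0,255]]' 30
python3 - <<'E'
from m import *
d=load('s4');box('bar',np.array([ray(d,180+u/2.9-.3,120+v/2.9-.3,.098) for u,v in [(247,315),(280,361),(523,237),(490,197)]]))
print(manip.read_state()['moment'])
E
```

```text
time: 18.48
eef_pos: [0.4588, -0.0087, 0.0987]
eef_rot: [0.0, 0.048, 0.999, 0.0]
wrist_force: [-0.9, 1.1, 0.7]
gripper_width: 0.0879
time: 19.48
eef_pos: [0.459, -0.005, 0.0982]
eef_rot: [0.001, 0.046, 0.999, 0.003]
wrist_force: [-0.8, 8.8, -1.1]
gripper_width: 0.016
bar c [ 0.5787 -0.0222] edges [(np.float64(0.0554), np.float64(-5.0)), (np.float64(0.2462), np.float64(83.5)), (np.float64(0.0544), np.float64(171.2)), (np.float64(0.2498), np.float64(-96.7))]
[ 1.71469414  0.20921395 -0.04082712]
```

```bash
python3 -m jog '[[-0.001,0.0035,0,0,0,-4,255],[-0.001,0.0035,0,0,0,-9,255],[-0.001,0.0035,0,0,0,-14,255],[-0.001,0.0035,0,0,0,-19,255],[-0.001,0.0035,0,0,0,-24,255],[-0.001,0.0035,0,0,0,-29,255],[-0.001,0.0035,0,0,0,-34,255],[-0.001,0.0035,0,0,0,-39,255],[-0.001,0.0035,0,0,0,-40,255],[-0.001,0.0035,0,0,0,-40,255]]'
python3 - <<'E'
from h import *
s=manip.read_state();print(s['moment'],s['joint_pos'].round(2))
E
```

```text
time: 20.32
eef_pos: [0.4594, -0.0038, 0.0982]
eef_rot: [0.001, 0.386, 0.923, 0.002]
wrist_force: [3.4, 4.7, -3.9]
gripper_width: 0.016
[ 0.78198025 -0.72804962  0.0867086 ] [-0.06  0.78 -0.05  2.19  0.21  0.17  0.48]
```

```bash
python3 -m jog '[[0.002,0.002,0,0,0,-4,255],[0.002,0.002,0,0,0,-9,255],[0.002,0.002,0,0,0,-14,255],[0.002,0.002,0,0,0,-19,255],[0.002,0.002,0,0,0,-24,255],[0.002,0.002,0,0,0,-29,255],[0.002,0.002,0,0,0,-34,255],[0.002,0.002,0,0,0,-40,255],[0.002,0.002,0,0,0,-46,255],[0.002,0.002,0,0,0,-50,255],[0.002,0.002,0,0,0,-50,255]]'
python3 - <<'E'
from h import *
s=manip.read_state();print(s['moment'],s['joint_pos'].round(2))
E
```

```text
time: 21.23
eef_pos: [0.4608, -0.0032, 0.0982]
eef_rot: [0.001, 0.74, 0.672, 0.001]
wrist_force: [4.8, 1.2, -4.3]
gripper_width: 0.0158
[ 0.20039097 -0.73539312  0.04877132] [-0.12  0.79  0.05  2.18 -0.21  0.17  0.02]
```

```bash
python3 -m jog '[[0.002,0,0,0,0,-4,255],[0.002,0,0,0,0,-9,255],[0.002,0,0,0,0,-14,255],[0.002,0,0,0,0,-19,255],[0.002,0,0,0,0,-24,255],[0.002,0,0,0,0,-29,255],[0.002,0,0,0,0,-34,255],[0.002,0,0,0,0,-40,255],[0.002,0,0,0,0,-46,255],[0.002,0,0,0,0,-50,255],[0.002,0,0,0,0,-50,255]]'
python3 -m jog '[[0,0,0,0,0,-4,255],[0,0,0,0,0,-9,255],[0,0,0,0,0,-14,255],[0,0,0,0,0,-19,255],[0,0,0,0,0,-24,255],[0,0,0,0,0,-29,255],[0,0,0,0,0,-34,255],[0,0,0,0,0,-40,255],[0,0,0,0,0,-46,255],[0,0,0,0,0,-50,255],[0,0,0,0,0,-50,255],[0,0,0,0,0,-50,255]]'
python3 - <<'E'
from h import *
s=manip.read_state();print(s['moment'],s['joint_pos'].round(2))
E
```

```text
time: 22.15
eef_pos: [0.4621, -0.004, 0.0982]
eef_rot: [0.001, 0.955, 0.297, 0.0]
wrist_force: [3.8, -0.6, -3.8]
gripper_width: 0.0156
time: 23.15
eef_pos: [0.4623, -0.0054, 0.0982]
eef_rot: [0.002, 0.991, -0.134, 0.001]
wrist_force: [4.2, -3.8, -5.7]
gripper_width: 0.0158
[-0.71501607 -0.66770639 -0.02898637] [-0.27  0.82  0.3   2.19 -0.95  0.27 -0.97]
```

```bash
python3 -m jog '[[0,-0.001,0,0,0,-3,255],[0,-0.001,0,0,0,-6,255],[0,-0.001,0,0,0,-9,255],[0,-0.001,0,0,0,-12,255],[0,-0.001,0,0,0,-15,255],[0,-0.001,0,0,0,-15,255]]'
python3 -c "
from h import *
s=manip.read_state();print(s['moment'],s['joint_pos'].round(2));w,x,y,z=s['eef_rot'];print(np.degrees(2*np.arctan2(y,x))-90)"
```

```text
time: 23.65
eef_pos: [0.4621, -0.0058, 0.0982]
eef_rot: [0.001, 0.965, -0.263, 0.001]
wrist_force: [3.1, -3.3, -5.7]
gripper_width: 0.0159
[-0.66645504 -0.67149733  0.04795819] [-0.28  0.82  0.31  2.19 -0.97  0.27 -1.21]
-120.4659443517895
```

```bash
cat > r.py <<'E'
from h import *
s=manip.read_state();w,x,y,z=s['eef_rot'];print('M',s['moment'].round(3),'F',s['wrist_force'].round(1),'yaw',np.degrees(2*np.arctan2(y,x))-90)
E
for k in 1; do
python3 -m jog '[[0,0,0,0,0,-3,255],[0,0,0,0,0,-5,255],[0,0,0,0,0,-6,255],[0,0,0,0,0,-6,255],[0,0,0,0,0,-6,255]]' >/dev/null; python3 r.py
python3 -m jog '[[0,0,0,0,0,-2,255],[0,0,0,0,0,-4,255],[0,0,0,0,0,-4,255],[0,0,0,0,0,-4,255]]'>/dev/null; python3 r.py
python3 -m jog '[[0,0,0,0,0,-2,255],[0,0,0,0,0,-4,255],[0,0,0,0,0,-4,255],[0,0,0,0,0,-4,255]]'>/dev/null; python3 r.py
python3 -m jog '[[0,0,0,0,0,-2,255],[0,0,0,0,0,-4,255],[0,0,0,0,0,-4,255],[0,0,0,0,0,-4,255]]'>/dev/null; python3 r.py
done
python3 - <<'E'
from h import *
snap('scene','s5')
a=cv2.imread('pics/s5.png')[160:290,230:400];cv2.imwrite('pics/c8.png',cv2.resize(a,None,fx=4.5,fy=4.5,interpolation=cv2.INTER_CUBIC))
E
```

```text
M [-0.766 -0.663  0.025] F [ 4.5 -3.6 -5.5] yaw -126.34999547726596
M [-0.677 -0.601  0.013] F [ 3.9 -4.4 -5.6] yaw -130.37186334185694
M [-0.883 -0.584  0.141] F [ 2.8 -3.4 -6.2] yaw -134.34960705087826
M [-0.833 -0.554  0.176] F [ 2.6 -5.  -5.3] yaw -138.3516522521686
```

View pics/c8.png

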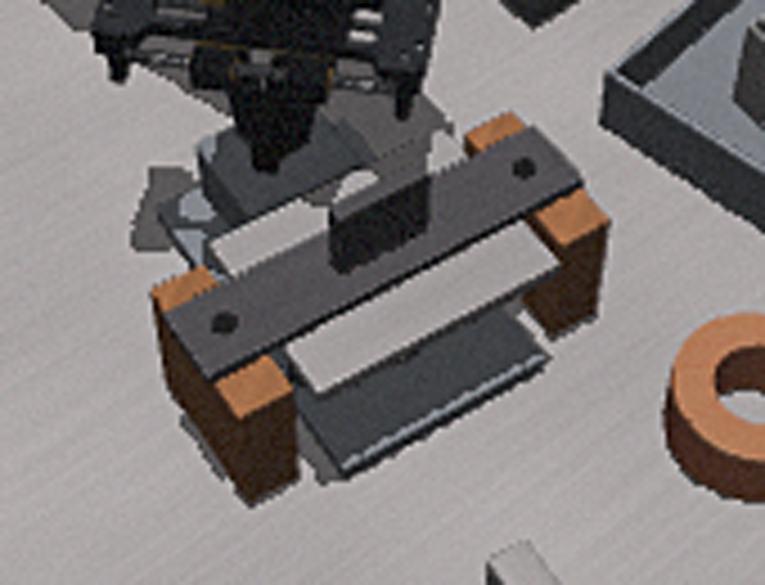

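Knob torque steps up between -130° and -134°, matching the expected contact at a 90 mm rest height. The picture shows the platform right under the bar. Adding 2° more, then releasing.

```bash
python3 -m jog '[[0,0,0,0,0,-1,255],[0,0,0,0,0,-2,255],[0,0,0,0,0,-2,255],[0,0,0,0,0,-2,255]]' >/dev/null; python3 r.py
python3 -m jog '[[0,0,0,0,0,0,200],[0,0,0,0,0,0,100],[0,0,0,0,0,0,60],[0,0,0,0,0,0,60],[0,0,0,0,0,0,60],[0,0,0,0,0,0,60],[0,0,0.01,0,0,0,60],[0,0,0.04,0,0,0,60],[0,0,0.07,0,0,0,60],[0,0,0.11,0,0,0,60],[0,0,0.15,0,0,0,60],[0,0,0.15,0,0,0,60]]'
python3 -m jog '[[0,-0.03,0,0,0,6,0],[0,-0.06,0,0,0,13,0],[0,-0.09,0,0,0,20,0],[0,-0.12,0,0,0,27,0],[0,-0.15,0,0,0,34,0],[0,-0.18,0,0,0,41,0],[0,-0.2,0,0,0,47,0],[0,-0.2,0,0,0,50,0],[0,-0.2,0,0,0,50,0]]'
python3 -m jog '[[0,-0.03,0,0,0,6,0],[0,-0.06,0,0,0,13,0],[0,-0.09,0,0,0,20,0],[0.01,-0.12,0,0,0,27,0],[0.02,-0.15,0,0,0,34,0],[0.025,-0.18,0,0,0,41,0],[0.025,-0.2,0,0,0,47,0],[0.025,-0.21,0,0,0,50,0],[0.025,-0.21,0,0,0,50,0],[0.025,-0.21,0,0,0,50,0],[0.025,-0.21,0,0,0,50,0]]'
```

```text
M [-0.834 -0.571  0.18 ] F [ 2.7 -4.5 -5.1] yaw -140.3396732264623
time: 26.45
eef_pos: [0.4643, -0.0055, 0.2537]
eef_rot: [-0.002, 0.904, -0.427, 0.005]
wrist_force: [0.8, -0.6, -1.0]
gripper_width: 0.0674
time: 27.2
eef_pos: [0.4607, -0.2057, 0.2481]
eef_rot: [-0.0, 1.0, -0.005, -0.0]
wrist_force: [-0.6, 0.5, 0.8]
gripper_width: 0.0881
time: 28.12
eef_pos: [0.487, -0.4121, 0.2478]
eef_rot: [-0.001, 0.908, 0.418, 0.0]
wrist_force: [0.5, -0.0, -0.4]
gripper_width: 0.0877
```

```bash
python3 -m jog '[[-0.001,-0.0035,-0.03,0,0,0,0],[-0.001,-0.0035,-0.06,0,0,0,0],[-0.001,-0.0035,-0.07,0,0,0,0],[-0.001,-0.0035,-0.07,0,0,0,0],[-0.001,-0.0035,-0.07,0,0,0,0]]'
python3 - <<'E'
from h import *
snap('scene','s6');snap('top','t6')
a=cv2.imread('pics/s6.png')[160:350,110:380];cv2.imwrite('pics/c9.png',cv2.resize(a,None,fx=2.9,fy=2.9,interpolation=cv2.INTER_CUBIC))
E
```

```text
time: 28.53
eef_pos: [0.4861, -0.4168, 0.1786]
eef_rot: [-0.0, 0.908, 0.419, 0.0]
wrist_force: [0.4, -0.3, -0.0]
gripper_width: 0.088
```

View pics/c9.png

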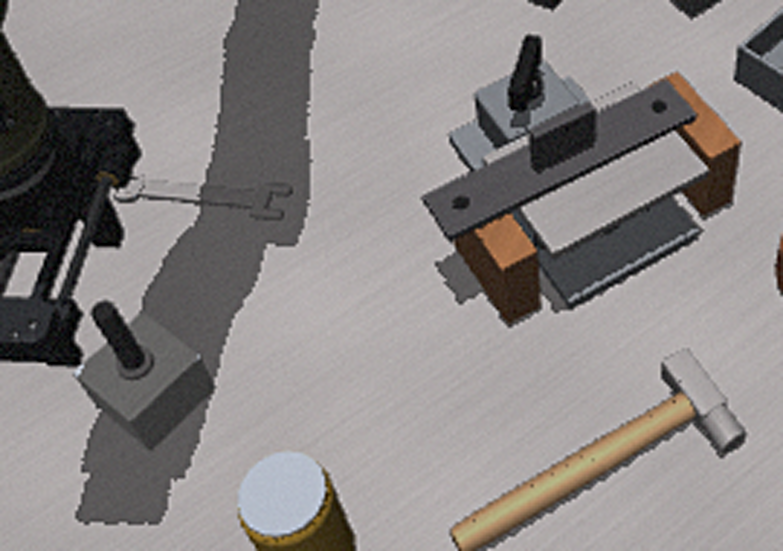

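The bracket has been knocked toward -x and -y (bar now from (423,200) to (697,117) in the crop). I'll measure it and set it back before taking the scribe.

```bash
python3 - <<'E'
from m import *
d=load('s6');P=np.array([ray(d,110+u/2.9-.3,160+v/2.9-.3,.0993) for u,v in [(423,200),(444,237),(697,117),(670,75)]]);box('bar',P)
d=load('t6');a=d['color'][150:260,290:420,::-1];cv2.imwrite('pics/c10.png',cv2.resize(a,None,fx=6,fy=5.4,interpolation=cv2.INTER_CUBIC))
for p in ((0.578,-0.021,.0993),): print(proj(d,p))
E
```

```text
bar c [ 0.56   -0.0398] edges [(np.float64(0.0426), np.float64(-9.5)), (np.float64(0.25), np.float64(82.0)), (np.float64(0.0545), np.float64(165.4)), (np.float64(0.2555), np.float64(-95.4))]
(np.float64(345.4658806652887), np.float64(193.17334063736126))
```

View pics/c10.png

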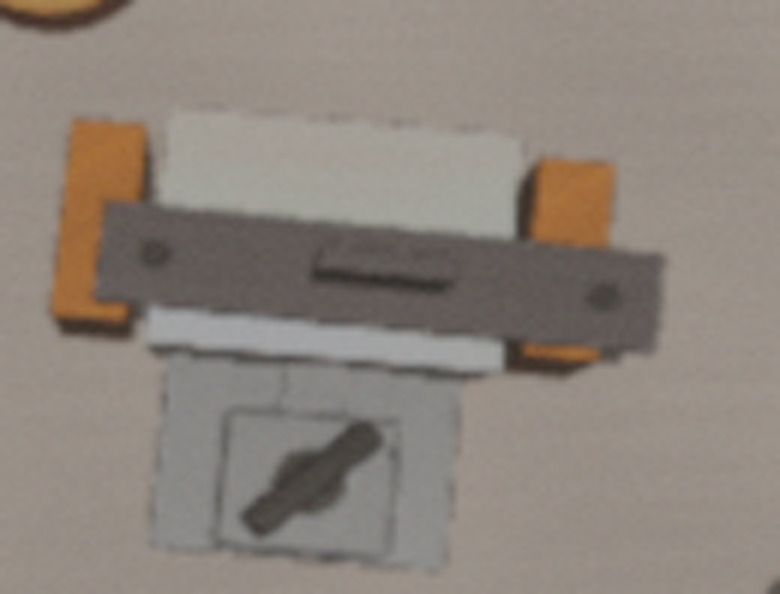

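```bash
python3 - <<'E'
from m import *
d=load('t6');f=lambda u,v,z:ray(d,290+(u+.5)/6-.5,150+(v+.5)/5.4-.5,z)
P=np.array([f(u,v,.0993) for u,v in [(106,200),(664,255),(655,350),(97,297)]]);box('bar',P)
box('rests', np.array([f(u,v,.090) for u,v in [(72,119),(613,161),(597,358),(53,318)]]))
E
```

```text
bar c [ 0.5579 -0.0406] edges [(np.float64(0.2486), np.float64(-96.9)), (np.float64(0.0473), np.float64(173.1)), (np.float64(0.247), np.float64(83.4)), (np.float64(0.0483), np.float64(-5.0))]
rests c [ 0.5779 -0.0209] edges [(np.float64(0.2439), np.float64(-95.5)), (np.float64(0.0992), np.float64(174.0)), (np.float64(0.2422), np.float64(84.7)), (np.float64(0.1004), np.float64(-5.0))]
```

```bash
python3 -m jog '[[0,0,0.04,0,0,0,120],[0,0,0.07,0,0,0,120],[0.01,0.03,0.07,0,0,4,120],[0.02,0.07,0.07,0,0,9,120],[0.03,0.11,0.07,0,0,14,120],[0.035,0.15,0.07,0,0,18,120],[0.036,0.185,0.07,0,0,18,120],[0.036,0.188,0.07,0,0,18,120],[0.036,0.188,0.07,0,0,18,120]]'
python3 -m jog '[[0.006,0.03,0,0,0,4,120],[0.012,0.07,0,0,0,9,120],[0.02,0.11,0,0,0,14,120],[0.03,0.15,0,0,0,16.2,120],[0.036,0.18,0,0,0,16.2,120],[0.0364,0.1888,0,0,0,16.2,120],[0.0364,0.1888,0,0,0,16.2,120],[0.0364,0.1888,-0.03,0,0,16.2,120],[0.0364,0.1888,-0.06,0,0,16.2,120],[0.0364,0.1888,-0.08,0,0,16.2,120],[0.0364,0.1888,-0.08,0,0,16.2,120],[0.0364,0.1888,-0.08,0,0,16.2,120]]'
python3 r.py
```

```text
time: 29.38
eef_pos: [0.5229, -0.2269, 0.25]
eef_rot: [0.001, 0.83, 0.557, 0.001]
wrist_force: [0.5, -0.8, 0.1]
gripper_width: 0.0463
time: 30.38
eef_pos: [0.5576, -0.0443, 0.1682]
eef_rot: [0.0, 0.746, 0.665, -0.001]
wrist_force: [0.1, 0.5, 0.3]
gripper_width: 0.0463
M [-0.056  0.095  0.021] F [0.1 0.5 0.3] yaw -6.56948874867291
```

```bash
python3 -m jog '[[0.001,0.004,-0.015,0,0,0,120],[0.001,0.004,-0.028,0,0,0,120],[0.001,0.004,-0.038,0,0,0,120],[0.001,0.004,-0.038,0,0,0,120],[0.001,0.004,-0.038,0,0,0,120],[0.001,0.004,-0.038,0,0,0,120]]'
python3 -m jog '[[0,0,0,0,0,0,255],[0,0,0,0,0,0,255],[0,0,0,0,0,0,255],[0,0,0,0,0,0,255],[0,0,0,0,0,0,255],[0,0,0,0,0,0,255],[0,0,0,0,0,0,255],[0,0,0,0,0,0,255],[0,0,0,0,0,0,255],[0,0,0,0,0,0,255]]' 30;python3 r.py
```

```text
time: 30.88
eef_pos: [0.5596, -0.0378, 0.1314]
eef_rot: [0.001, 0.745, 0.667, 0.001]
wrist_force: [0.7, 0.8, 0.1]
gripper_width: 0.0466
time: 31.72
eef_pos: [0.5592, -0.0371, 0.1304]
eef_rot: [0.0, 0.745, 0.667, 0.0]
wrist_force: [0.7, 0.7, 1.5]
gripper_width: 0.0122
M [-0.089 -0.106 -0.15 ] F [0.7 0.7 1.5] yaw -6.3433122376474955
```

```bash
python3 -m jog '[[0,0,0.005,0,0,0,255],[0,0,0.01,0,0,0,255],[0.005,0.005,0.01,0,0,0.8,255],[0.01,0.01,0.01,0,0,0.8,255],[0.0186,0.0195,0.01,0,0,0.8,255],[0.0186,0.0195,0.01,0,0,0.8,255],[0.0186,0.0195,0.01,0,0,0.8,255],[0.0186,0.0195,0.01,0,0,0.8,255]]';python3 r.py
python3 -m jog '[[0,0,-0.003,0,0,0,255],[0,0,-0.006,0,0,0,255],[0,0,-0.009,0,0,0,255],[0,0,-0.009,0,0,0,255],[0,0,-0.009,0,0,0,255],[0,0,-0.009,0,0,0,255]]'; python3 -m jog '[[0,0,-0.001,0,0,0,255],[0,0,-0.001,0,0,0,255],[0,0,-0.001,0,0,0,255]]'; python3 -m jog '[[0,0,-0.001,0,0,0,255],[0,0,-0.001,0,0,0,255],[0,0,-0.001,0,0,0,255]]'
```

```text
time: 32.38
eef_pos: [0.5767, -0.0177, 0.1398]
eef_rot: [-0.0, 0.74, 0.672, -0.001]
wrist_force: [-0.5, -0.7, -7.5]
gripper_width: 0.0118
M [-0.128  0.146 -0.061] F [-0.5 -0.7 -7.5] yaw -5.507858926463001
time: 32.88
eef_pos: [0.5774, -0.0176, 0.1312]
eef_rot: [-0.0, 0.74, 0.672, -0.0]
wrist_force: [0.5, -0.2, -7.3]
gripper_width: 0.0119
time: 33.13
eef_pos: [0.5776, -0.0175, 0.1304]
eef_rot: [0.0, 0.74, 0.672, 0.0]
wrist_force: [0.1, -0.5, -8.2]
gripper_width: 0.0117
time: 33.38
eef_pos: [0.5776, -0.0176, 0.1301]
eef_rot: [0.0, 0.74, 0.672, 0.0]
wrist_force: [-2.8, 0.2, 4.7]
gripper_width: 0.0116
```

```bash
python3 -m jog '[[0,0,0.0005,0,0,0,255],[0,0,0.0005,0,0,0,200],[0,0,0.0005,0,0,0,120],[0,0,0.0005,0,0,0,120],[0,0,0.0005,0,0,0,120],[0,0,0.0005,0,0,0,120],[0,0,0.02,0,0,0,120],[0,0,0.05,0,0,0,120],[0,0,0.08,0,0,0,120],[0,0,0.11,0,0,0,120],[0,0,0.12,0,0,0,120],[0,0,0.12,0,0,0,120]]'
python3 -m jog '[[-0.01,-0.03,0,0,0,-4,120],[-0.02,-0.07,0,0,0,-9,60],[-0.03,-0.11,0,0,0,-14,0],[-0.04,-0.15,0,0,0,-17,0],[-0.046,-0.19,0,0,0,-17.5,0],[-0.046,-0.199,0,0,0,-17.5,0],[-0.046,-0.199,0,0,0,-17.5,0]]'
python3 -m jog '[[-0.01,-0.03,0,0,0,-4,0],[-0.02,-0.07,0,0,0,-9,0],[-0.03,-0.11,0,0,0,-14,0],[-0.04,-0.15,0,0,0,-17,0],[-0.046,-0.19,0,0,0,-17.5,0],[-0.046,-0.199,0,0,0,-17.5,0],[-0.046,-0.199,0,0,0,-17.5,0],[-0.046,-0.199,-0.03,0,0,-17.5,0],[-0.046,-0.199,-0.06,0,0,-17.5,0],[-0.046,-0.199,-0.08,0,0,-17.5,0],[-0.046,-0.199,-0.08,0,0,-17.5,0],[-0.046,-0.199,-0.08,0,0,-17.5,0]]'
python3 - <<'E'
from h import *
snap('scene','s7');snap('top','t7')
a=cv2.imread('pics/t7.png')[150:260,290:420];b=cv2.imread('pics/s7.png')[160:350,110:380]
cv2.imwrite('pics/c11.png',np.hstack([cv2.resize(a,(400,338),interpolation=2),cv2.resize(b,(400,338),interpolation=2)]))
d=load('t7');m=d['color'].astype(int);print(proj(d,(.5778,-.021,.0993)))
E
```

```text
time: 34.38
eef_pos: [0.5793, -0.0176, 0.252]
eef_rot: [0.002, 0.74, 0.672, 0.002]
wrist_force: [-0.6, 0.0, -0.1]
gripper_width: 0.0465
time: 34.97
eef_pos: [0.5294, -0.2211, 0.2476]
eef_rot: [0.0, 0.836, 0.549, -0.002]
wrist_force: [-0.1, -0.7, -0.1]
gripper_width: 0.0844
time: 35.97
eef_pos: [0.4866, -0.4118, 0.168]
eef_rot: [-0.002, 0.907, 0.42, 0.0]
wrist_force: [0.2, 0.1, 0.8]
gripper_width: 0.0881
(np.float64(345.4672189259242), np.float64(193.2477090145747))
```

View pics/c11.png

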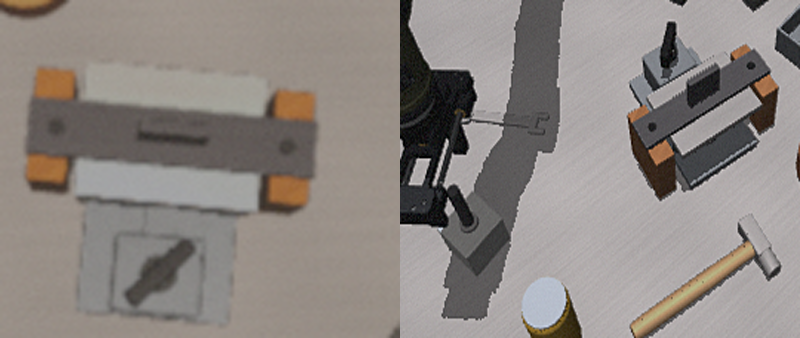

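Bracket is back in place, centred and square in both views. Now the scribe.

```bash
python3 -m jog '[[0,0,-0.02,0,0,0,0],[0,0,-0.02,0,0,0,0],[0,0,-0.02,0,0,0,0],[0,0,-0.02,0,0,0,0]]'; 
```

```text
time: 36.4
eef_pos: [0.4862, -0.4158, 0.1507]
eef_rot: [0.001, 0.908, 0.419, 0.001]
wrist_force: [-0.1, -0.1, 0.7]
gripper_width: 0.0881
```

```bash
python3 -m jog '[[0,0,-0.02,0,0,0,0],[0,0,-0.04,0,0,0,0],[0,0,-0.0467,0,0,0,0],[0,0,-0.0467,0,0,0,0],[0,0,-0.0467,0,0,0,0],[0,0,-0.0467,0,0,0,0]]'
python3 -m jog '[[0,0,0,0,0,0,255],[0,0,0,0,0,0,255],[0,0,0,0,0,0,255],[0,0,0,0,0,0,255],[0,0,0,0,0,0,255],[0,0,0,0,0,0,255],[0,0,0,0,0,0,255],[0,0,0,0,0,0,255],[0,0,0,0,0,0,255],[0,0,0,0,0,0,255]]' 30;python3 r.py
```

```text
time: 36.9
eef_pos: [0.4862, -0.4163, 0.1039]
eef_rot: [0.001, 0.908, 0.418, 0.0]
wrist_force: [-0.3, -0.1, 0.5]
gripper_width: 0.0884
time: 37.73
eef_pos: [0.4855, -0.4155, 0.1025]
eef_rot: [-0.0, 0.908, 0.418, 0.0]
wrist_force: [0.4, -0.3, -0.6]
gripper_width: 0.0235
M [-0.064  0.092 -0.001] F [ 0.4 -0.3 -0.6] yaw -40.5334611033371
```

```bash
python3 -m jog '[[0,0,0,0,0,0,255],[0,0,0,0,0,0,255],[0,0,0,0,0,0,255],[0,0,0.02,0,0,0,255],[0,0,0.04,0,0,0,255],[0,0,0.07,0,0,0,255],[0,0,0.1,0,0,0,255],[0,0,0.13,0,0,0,255],[0,0,0.15,0,0,0,255],[0,0,0.15,0,0,0,255],[0,0,0.15,0,0,0,255]]';python3 r.py
python3 -m jog '[[-0.005,0.03,0,0,0,0,255],[-0.012,0.07,0,0,0,0,255],[-0.018,0.11,0,0,0,0,255],[-0.025,0.15,0,0,0,0,255],[-0.032,0.19,0,0,0,0,255],[-0.038,0.23,0,0,0,0,255],[-0.045,0.27,0,0,0,0,255],[-0.05,0.3,0,0,0,0,255],[-0.057,0.34,0,0,0,0,255],[-0.057,0.347,0,0,0,0,255],[-0.057,0.347,0,0,0,0,255]]'
python3 -m jog '[[-0.005,0.03,0,0,0,0,255],[-0.012,0.07,0,0,0,0,255],[-0.018,0.11,0,0,0,0,255],[-0.025,0.15,0,0,0,0,255],[-0.032,0.19,0,0,0,0,255],[-0.038,0.23,0,0,0,0,255],[-0.045,0.27,0,0,0,0,255],[-0.05,0.3,0,0,0,0,255],[-0.057,0.34,0,0,0,0,255],[-0.0574,0.347,0,0,0,0,255],[-0.0574,0.347,0,0,0,0,255]]'
python3 -m jog '[[0,0,-0.02,0,0,0,255],[0,0,-0.05,0,0,0,255],[0,0,-0.08,0,0,0,255],[0,0,-0.088,0,0,0,255],[0,0,-0.088,0,0,0,255],[0,0,-0.088,0,0,0,255]]'
python3 - <<'E'
from h import *
snap('scene','s8');snap('top','t8');d=load('s8');print(proj(d,(.371,.2786,.0455)))
a=cv2.imread('pics/s8.png')[90:190,290:420];cv2.imwrite('pics/c12.png',cv2.resize(a,None,fx=6,fy=6,interpolation=2))
E
```

```text
time: 38.65
eef_pos: [0.4857, -0.4157, 0.2532]
eef_rot: [0.001, 0.908, 0.418, 0.0]
wrist_force: [0.1, 0.8, -0.6]
gripper_width: 0.0174
M [ 0.005  0.097 -0.01 ] F [ 0.1  0.8 -0.6] yaw -40.53291614233919
time: 39.57
eef_pos: [0.4271, -0.0652, 0.2512]
eef_rot: [-0.001, 0.907, 0.421, -0.002]
wrist_force: [0.2, -0.5, -0.7]
gripper_width: 0.017
time: 40.48
eef_pos: [0.3714, 0.2805, 0.2516]
eef_rot: [0.0, 0.907, 0.42, 0.0]
wrist_force: [0.1, -0.8, -1.7]
gripper_width: 0.0174
time: 40.98
eef_pos: [0.372, 0.2768, 0.1648]
eef_rot: [0.001, 0.909, 0.417, -0.0]
wrist_force: [0.6, -0.4, 0.1]
gripper_width: 0.0173
(np.float64(347.8164064827159), np.float64(136.1836124044511))
```

View pics/c12.png

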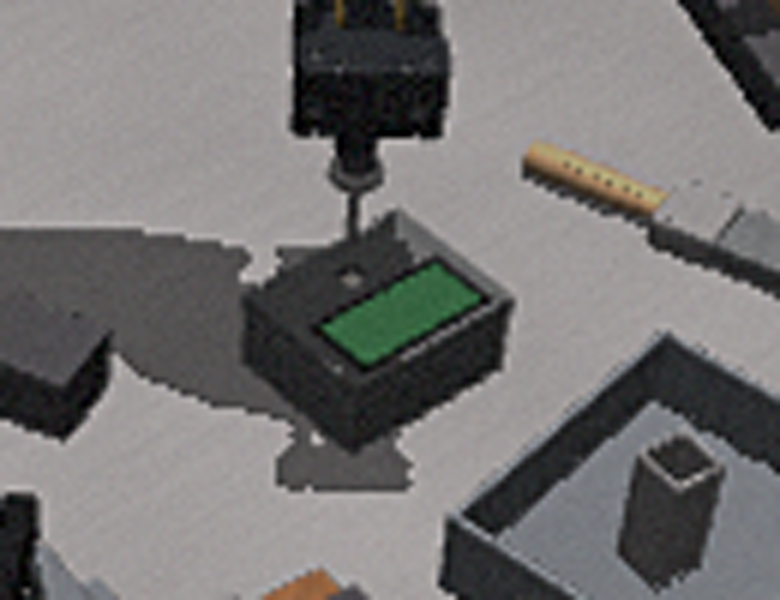

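```bash
python3 - <<'E'
from h import *
d=load('s8');print('tip',ray(d,348.2,129.8,.0673),'btn',ray(d,348.1,136.0,.0455),proj(d,(.372,.2768,.0673)))
E
python3 -m jog '[[0,0,0,0,0,0,255],[0,0,0,0,0,0,255]]'
```

```text
tip [0.36697257 0.28202618 0.0673    ] btn [0.37091418 0.27987053 0.0455    ] (np.float64(348.0123146357519), np.float64(131.336998678593))
time: 41.25
eef_pos: [0.3717, 0.2788, 0.1656]
eef_rot: [-0.0, 0.908, 0.418, 0.001]
wrist_force: [0.1, -1.2, 0.0]
gripper_width: 0.0172
```

```bash
(python3 -m jog '[[-0.0005,0.0003,-0.007,0,0,0,255],[-0.0005,0.0003,-0.0136,0,0,0,255],[-0.0005,0.0003,-0.0136,0,0,0,255],[-0.0005,0.0003,-0.0136,0,0,0,255]]'
python3 -m jog '[[0,0,-0.003,0,0,0,255],[0,0,-0.005,0,0,0,255],[0,0,-0.005,0,0,0,255],[0,0,-0.005,0,0,0,255]]'
python3 -m jog '[[0,0,-0.002,0,0,0,255],[0,0,-0.004,0,0,0,255],[0,0,-0.004,0,0,0,255],[0,0,-0.004,0,0,0,255]]')|grep -E 'pos|force'
```

```text
eef_pos: [0.3702, 0.2786, 0.1504]
wrist_force: [0.2, -0.9, -0.3]
eef_pos: [0.3705, 0.2787, 0.1458]
wrist_force: [-0.2, 0.8, -1.4]
eef_pos: [0.3707, 0.2788, 0.1419]
wrist_force: [0.3, -0.4, 1.1]
```

```bash
(python3 -m jog '[[0,0,-0.001,0,0,0,255],[0,0,-0.002,0,0,0,255],[0,0,-0.002,0,0,0,255],[0,0,-0.002,0,0,0,255]]'
python3 -m jog '[[0,0,-0.001,0,0,0,255],[0,0,-0.002,0,0,0,255],[0,0,-0.002,0,0,0,255],[0,0,-0.002,0,0,0,255]]'
python3 -m jog '[[0,0,-0.001,0,0,0,255],[0,0,-0.001,0,0,0,255],[0,0,-0.001,0,0,0,255],[0,0,-0.001,0,0,0,255]]'
python3 -m jog '[[0,0,-0.001,0,0,0,255],[0,0,-0.001,0,0,0,255],[0,0,-0.001,0,0,0,255],[0,0,-0.001,0,0,0,255]]')|grep -E 'pos|force'
```

```text
eef_pos: [0.3707, 0.2788, 0.14]
wrist_force: [0.1, 0.8, 2.2]
eef_pos: [0.3709, 0.2789, 0.1386]
wrist_force: [0.2, -0.3, 10.1]
eef_pos: [0.371, 0.279, 0.1383]
wrist_force: [-1.8, -1.0, 17.8]
eef_pos: [0.3712, 0.2791, 0.138]
wrist_force: [-2.4, -1.6, 26.3]
```

Force climbs through 2 N to a hard stop with the tip at z ≈ 0.041: button fully down. Retreating to the block.

```bash
python3 -m jog '[[0,0,0.01,0,0,0,255],[0,0,0.04,0,0,0,255],[0,0,0.08,0,0,0,255],[0,0,0.11,0,0,0,255],[0,0,0.115,0,0,0,255],[0,0,0.115,0,0,0,255]]'
python3 -m jog '[[0.005,-0.03,0,0,0,0,255],[0.012,-0.07,0,0,0,0,255],[0.018,-0.11,0,0,0,0,255],[0.025,-0.15,0,0,0,0,255],[0.032,-0.19,0,0,0,0,255],[0.038,-0.23,0,0,0,0,255],[0.045,-0.27,0,0,0,0,255],[0.05,-0.3,0,0,0,0,255],[0.057,-0.34,0,0,0,0,255],[0.057,-0.347,0,0,0,0,255],[0.057,-0.347,0,0,0,0,255]]'
python3 -m jog '[[0.005,-0.03,0,0,0,0,255],[0.012,-0.07,0,0,0,0,255],[0.018,-0.11,0,0,0,0,255],[0.025,-0.15,0,0,0,0,255],[0.032,-0.19,0,0,0,0,255],[0.038,-0.23,0,0,0,0,255],[0.045,-0.27,0,0,0,0,255],[0.05,-0.3,0,0,0,0,255],[0.057,-0.34,0,0,0,0,255],[0.0574,-0.3476,0,0,0,0,255],[0.0574,-0.3476,0,0,0,0,255],[0.0574,-0.3476,0,0,0,0,255]]'
python3 -m jog '[[0,0,-0.03,0,0,0,255],[0,0,-0.06,0,0,0,255],[0,0,-0.075,0,0,0,255],[0,0,-0.075,0,0,0,255],[0,0,-0.075,0,0,0,255],[0,0,-0.075,0,0,0,255],[0,0,-0.075,0,0,0,255]]'
python3 - <<'E'
from h import *
snap('scene','s9');snap('top','t9')
b=cv2.imread('pics/s9.png')[220:350,110:240];c=cv2.imread('pics/s9.png')[160:290,240:370]
cv2.imwrite('pics/c13.png',np.hstack([cv2.resize(b,(400,400),interpolation=2),cv2.resize(c,(400,400),interpolation=2)]))
d=load('s9');s=manip.read_state()['eef_pos'];print(s,proj(d,s-[0,0,.0975]),proj(d,(.4856,-.4157,.055)))
E
```

```text
time: 44.08
eef_pos: [0.3712, 0.2794, 0.2523]
eef_rot: [-0.001, 0.908, 0.419, 0.002]
wrist_force: [0.0, -0.1, -0.9]
gripper_width: 0.0175
time: 45.0
eef_pos: [0.4265, -0.0715, 0.2494]
eef_rot: [-0.0, 0.91, 0.415, -0.002]
wrist_force: [-0.4, -0.1, -0.9]
gripper_width: 0.0173
time: 46.0
eef_pos: [0.4853, -0.4131, 0.249]
eef_rot: [-0.002, 0.908, 0.419, -0.0]
wrist_force: [-0.1, 0.7, -1.8]
gripper_width: 0.0171
time: 46.58
eef_pos: [0.4861, -0.4156, 0.1776]
eef_rot: [0.001, 0.908, 0.419, 0.001]
wrist_force: [0.9, -0.1, -1.7]
gripper_width: 0.0175
[ 0.48570455 -0.41602413  0.1773712 ] (np.float64(153.26988578197955), np.float64(279.8966388280845)) (np.float64(156.6139804069501), np.float64(284.9729795345453))
```

View pics/c13.png

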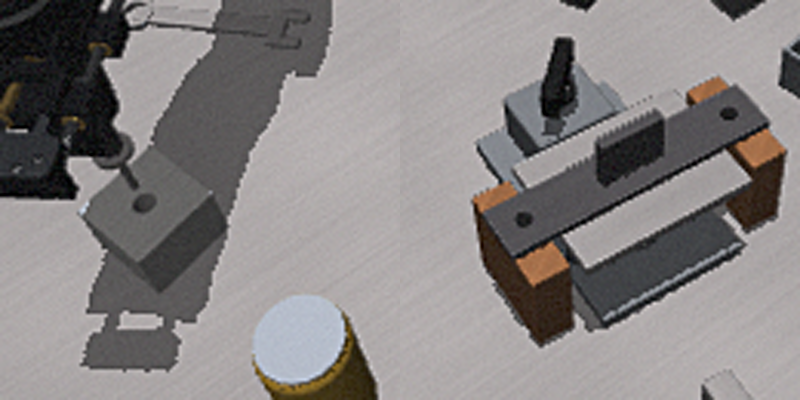

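Tip and hole line up as computed (tip ~(153.4,280.6), hole ~(157,285.8)), and the bracket is in place. Lowering the scribe.

```bash
python3 -m jog '[[0,0,-0.015,0,0,0,255],[0,0,-0.03,0,0,0,255],[0,0,-0.04,0,0,0,255],[0,0,-0.04,0,0,0,255],[0,0,-0.04,0,0,0,255]]'
python3 -m jog '[[0,0,-0.01,0,0,0,255],[0,0,-0.02,0,0,0,255],[0,0,-0.03,0,0,0,255],[0,0,-0.0335,0,0,0,255],[0,0,-0.0335,0,0,0,255],[0,0,-0.0335,0,0,0,255]]'
```

```text
time: 47.1
eef_pos: [0.4849, -0.4158, 0.1359]
eef_rot: [-0.0, 0.908, 0.418, -0.0]
wrist_force: [-0.0, -0.1, -0.4]
gripper_width: 0.0168
time: 47.6
eef_pos: [0.4846, -0.4155, 0.1023]
eef_rot: [-0.001, 0.908, 0.418, -0.0]
wrist_force: [-1.4, 1.4, 3.4]
gripper_width: 0.0171
```

Collar is down on the block (3.4 N). Releasing and backing off.

```bash
python3 -m jog '[[0,0,0,0,0,0,200],[0,0,0,0,0,0,100],[0,0,0,0,0,0,0],[0,0,0,0,0,0,0],[0,0,0,0,0,0,0],[0,0,0,0,0,0,0],[0,0,0.02,0,0,0,0],[0,0,0.05,0,0,0,0],[0,0,0.08,0,0,0,0],[0,0,0.12,0,0,0,0],[0,0,0.15,0,0,0,0],[0,0,0.15,0,0,0,0]]'
python3 -m jog '[[-0.02,0.03,0,0,0,0,0],[-0.02,0.07,0,0,0,0,0],[-0.02,0.1,0,0,0,0,0],[-0.02,0.1,0,0,0,0,0],[-0.02,0.1,0,0,0,0,0],[-0.02,0.1,0,0,0,0,0],[-0.02,0.1,0,0,0,0,0],[-0.02,0.1,0,0,0,0,0]]'
python3 - <<'E'
from h import *
snap('scene','s10');snap('top','t10')
b=cv2.imread('pics/s10.png')[160:350,110:380];c=cv2.imread('pics/t10.png')[130:290,180:520]
cv2.imwrite('pics/c14.png',np.vstack([cv2.resize(b,(420,296),interpolation=2).copy() if 0 else cv2.copyMakeBorder(cv2.resize(b,(420,296),interpolation=2),0,0,0,210,0),cv2.resize(c,(630,296),interpolation=2)]))
E
```

```text
time: 48.6
eef_pos: [0.4877, -0.4187, 0.2595]
eef_rot: [0.006, 0.908, 0.418, 0.003]
wrist_force: [0.9, -0.8, 0.3]
gripper_width: 0.0876
time: 49.27
eef_pos: [0.4647, -0.3175, 0.2523]
eef_rot: [0.0, 0.909, 0.417, -0.0]
wrist_force: [0.0, -0.1, 0.5]
gripper_width: 0.0882
```

View pics/c14.png

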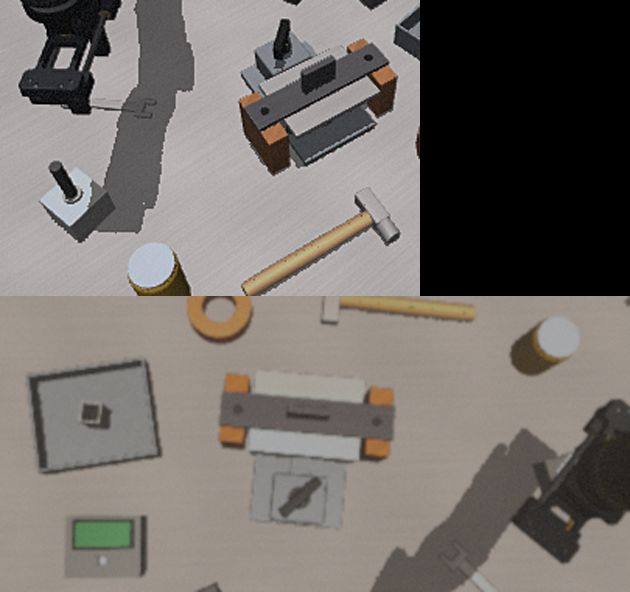

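```bash
python3 -c "
from bench import manip
print(manip.sign_off())"
```

```text
the job is handed in; nothing more can be done
None
```

The job is done and handed in at about 49 s, with no verdict reported.

- **Offcut:** only one was present. It stands in the scrap bin in the last picture.
- **Bracket:** I laid it across the rests and let go. Touching it down put the rest tops at about 90 mm, while the cameras had suggested about 86 mm, so I used the touch.
- **Jack:** I turned the knob about 225°. The knob torque stepped up at about 217°, where contact was expected. That implies a lift of roughly 1 to 1.5 mm. I worked this out from the knob angle and did not measure it directly.
- **Knock:** after I let go of the knob, the bracket was found shifted about 28 mm toward the robot and to its right. I gripped it again and put it back. A later picture showed it back within a millimetre or two and square.
- **Zero button:** pressed to a hard stop with the scribe's tip about 4 mm down. The wrist force reached 26 N.
- **Scribe:** it hangs upright in its block with the collar down.

The final picture shows the bracket still in place and no sign of the other tools having moved, though I did not measure them. The platform-to-bracket contact after re-laying was not read as a force. It is inferred from the 4.7 N touch-down and the jack's height.

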